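# Shut down the running tumbler

## Task

One of the two magnetic tumblers has been left switched on (its toggle leans towards its tub; leaning to the front is off): turn that tumbler's speed knob fully anticlockwise to its end stop, then switch it off at its toggle, and only then lift off its tub by the lid knob and set it down upright, wholly on the dark wooden board, without dropping it. Leave the other tumbler, its controls and its tub as they are, and do not shift the anvil, bur stand or hammer.

Things in the scene. Friction and masses are not known exactly. Their poses are not given: they have to be found in the camera images.
- tumbler_a: one of two identical fixed grey magnetic tumblers, box 240 (x) x 150 (y) x 70 mm high; origin under its centre, z up. Its -x side is the front (to the robot). On the flat top: speed knob at (-75, 38) mm, toggle at (-75, -42) mm, and at (60, 0) mm the drive plate (70 mm above the bench) where its tub stands inside a rim 93 mm wide inside, 6 mm high
- knob_a (a joint): speed knob of tumbler_a, vertical axis: a black bar grip 38 mm long, 14 mm wide and 32 mm high, standing on a 40 mm round skirt, with a white line on top of one end as its pointer. rad: 0 is the anticlockwise end stop (minimum speed; the pointer points to the tumbler's own -x, the front), growing clockwise seen from above to 4.7 (maximum)
- knob_a_grip (a point): point on that knob's axis at gripping height, 107 mm above the bench; the bar's top is 114 mm, the skirt's top 84 mm above the bench; its x axis lies along the bar, the pointer being at its -x end
- knob_a_mark (a point): point on the pointer end of that knob's bar, 18 mm from its axis
- switch_a (a joint): steel toggle lever of tumbler_a, 9 mm thick, with an 18 mm ball tip 50 mm from its pivot (pivot 76 mm above the bench, on a black plate 66 x 32 mm, turning axis along the tumbler's y). rad: 0 is off, leaning 0.5 rad from upright towards the front (tumbler's -x); 1.0 is on, leaning 0.5 rad to +x, towards the tub. Stays where left
- switch_a_tip (a point): centre of that toggle's ball tip
- tub_a: round closed white tub of tumbler_a, loose, 300 g or so, 88 mm across at the lid (foot 82 mm) and 48 mm high, with a black round lid knob 28 mm in diameter on top, from 48 to 76 mm above its foot; the lid stays on. Origin at the centre of its underside, z up
- tumbler_b: one of two identical fixed grey magnetic tumblers, box 240 (x) x 150 (y) x 70 mm high; origin under its centre, z up. Its -x side is the front (to the robot). On the flat top: speed knob at (-75, 38) mm, toggle at (-75, -42) mm, and at (60, 0) mm the drive plate (70 mm above the bench) where its tub stands inside a rim 93 mm wide inside, 6 mm high
- knob_b (a joint): speed knob of tumbler_b, vertical axis: a black bar grip 38 mm long, 14 mm wide and 32 mm high, standing on a 40 mm round skirt, with a white line on top of one end as its pointer. rad: 0 is the anticlockwise end stop (minimum speed; the pointer points to the tumbler's own -x, the front), growing clockwise seen from above to 4.7 (maximum)
- knob_b_grip (a point): point on that knob's axis at gripping height, 107 mm above the bench; the bar's top is 114 mm, the skirt's top 84 mm above the bench; its x axis lies along the bar, the pointer being at its -x end
- knob_b_mark (a point): point on the pointer end of that knob's bar, 18 mm from its axis
- switch_b (a joint): steel toggle lever of tumbler_b, 9 mm thick, with an 18 mm ball tip 50 mm from its pivot (pivot 76 mm above the bench, on a black plate 66 x 32 mm, turning axis along the tumbler's y). rad: 0 is off, leaning 0.5 rad from upright towards the front (tumbler's -x); 1.0 is on, leaning 0.5 rad to +x, towards the tub. Stays where left
- switch_b_tip (a point): centre of that toggle's ball tip
- tub_b: round closed white tub of tumbler_b, loose, 300 g or so, 88 mm across at the lid (foot 82 mm) and 48 mm high, with a black round lid knob 28 mm in diameter on top, from 48 to 76 mm above its foot; the lid stays on. Origin at the centre of its underside, z up
- board: dark square wooden board fixed on the bench, 130 x 130 x 12 mm thick; origin at the centre of its underside, top face 12 mm above the bench
- anvil: bystander: small round steel stake anvil, foot 72 mm across, 88 mm high, loose; origin under its centre
- bur_stand: bystander: flat round green bur stand, 100 mm across, 46 mm high with thin steel burs standing in it, loose; origin under its centre
- hammer: bystander: hammer lying on the bench, 260 mm long, wooden handle; origin under the middle of its length, x axis along the handle towards the head
Mind the look-alikes: they are no part of the job. What is shaped like the tub_a but pink or purple is not meant.

How it is judged:
On the way, in this order (a step that is already met when the one before it is completed fails the run):
1. the running tumbler's knob is at its anticlockwise stop while it is still switched on (value of joint knob_a below 0.1 rad and value of joint switch_a above 0.7 rad), for 0.2 s.
2. that tumbler is switched off, its tub still on its plate (value of joint switch_a below 0.25 rad and height (world z) of tub_a below 0.08 m), for 0.2 s.
3. its tub is lifted clear of the plate (height (world z) of tub_a above 0.09 m), for 0.1 s.
At the end, for the whole second after the job is handed in: Running tumbler: knob within 0.1 rad of its stop, toggle within 0.25 rad of off, tub upright, still, on the board within 26 mm of its centre each way. Other tumbler: pointer within 6 mm, toggle 0.25 rad of off, tub within 12 mm of its start. Anvil, bur stand, hammer within 30 mm of start (value of joint knob_a below 0.1 rad and value of joint each of switch_a, switch_b below 0.25 rad and x of tub_a in the frame of board between -0.026 and 0.026 m and y of tub_a in the frame of board between -0.026 and 0.026 m and z of tub_a in the frame of board between 0.006 and 0.018 m and angle between tub_a's own z axis and vertical below 0.1 rad and linear speed of tub_a below 0.03 m/s and distance of knob_b_mark from where it was at the start of the episode below 0.006 m and distance of tub_b from where it was at the start of the episode below 0.012 m and distance of each of anvil, bur_stand, hammer from where it was at the start of the episode below 0.03 m); the robot touches nothing.
It fails at once if the other tumbler's knob, toggle or tub is disturbed (pointer over 6 mm, toggle over 0.25 rad, tub over 12 mm) (not (distance of knob_b_mark from where it was at the start of the episode below 0.006 m and value of joint switch_b below 0.25 rad and distance of tub_b from where it was at the start of the episode below 0.012 m)).
It fails at once if the running tumbler's tub is dropped (falls faster than 0.7 m/s out of the fingers) (linear speed of tub_a above 0.7 m/s and contact force between the fingers and tub_a below 0.1 N).
It fails at once if the tub is tipped by more than 0.6 rad (angle between tub_a's own z axis and vertical above 0.6 rad).
It fails at once if the anvil, bur stand or hammer is moved by over 30 mm (distance of any of anvil, bur_stand, hammer from where it was at the start of the episode above 0.03 m).
It also fails if it takes over 64 s, if anything falls off the work surface, if the arm or the gripper's body presses on something with over 40 N, if the wrist force passes 120 N, or if a joint passes its speed limit or range.

## Robot

A 7-joint arm with a two-finger parallel gripper is mounted at the origin on the work surface. World frame = base frame: x ahead of the robot, y to its left, z up, the work surface at z = 0. Lengths are in m, angles in rad, forces in N, time in s.
With the tool pointing down it reaches from about 0.425 to 0.925 m from the base axis. Payload 6.8 kg.
Tool frame: the origin (TCP) lies between the finger pads; the fingertips stand r.tips_ahead ahead of it and the grasp point (between the pads) lies 5 mm behind it (r.tips_ahead is the distance from the TCP to the fingertips, in m); z points along the fingers, y is the line along which they close (so a half turn about z gives the same grasp; the last joint's range is limited). The gripper opens to 85 mm and grips with 20 to 120 N. Pads are 22 mm wide; open, the fingers measure 114 mm over their backs; the gripper's body (76 mm by 85 mm) begins 54 mm behind the grasp point. The pads swing forward as they close: fully open they stand 13 mm farther back than shut.
Start: joints at [-1.394, 0.477, 0.022, 1.555, -0.011, 1.109, -0.083], TCP at [0.19, 0.648, 0.245] pointing down, gripper open.
Joint ranges: [-2.96, 2.96], [-0.34, 2.1], [-1.41, 1.46], [0.24, 2.44], [-1.37, 4.51], [0.17, 1.92], [-2.96, 2.96]. Speed limits (rad/s): [2.39, 2.39, 3.14, 3.14, 3.14, 3.14, 3.14].

## Interface

Orientations are given as a rotation vector (axis times angle).
In Python, from bench import r gives the robot as it stands.
- The arm moves only by the tool move_arm, never from a script. Its argument "rows" is one flat list of numbers, 4 for each row, row after row: the shift along the tool's x, y, z in cm, then the turn about the tool's z in degrees. In form: [tx, ty, tz, twist, tx, ty, tz, twist, ...]. A call has 1 to 10 rows; each row is the pose to reach, as a shift and turn from the pose commanded when the call began, along the tool's axes at that moment; what a row does not reach only later rows make up. A row lasts 1/8 s, in which the tool goes at most 62.5 mm and 10.7 degrees, less where a joint would pass 70% of its speed; a pose out of reach is approached as far as the arm can. A call with a gripper value outside its range is refused whole. "fingers" is the opening, from 0 (shut) to 1 (fully open), set as the call begins (left out, the last holds). The fingers move at their own pace and stop on an object; "newtons" is the grip in N (left out, the last holds). Time passes only in rows, so rows that repeat a pose let the fingers close. It gives the time, the measured TCP pose, the force, the opening and the grip force at its end, in the units of the state.
- r.get_obs(): the state, without advancing time (a new reading comes with each control period).
- r.grab_frame(name): name is "scene" or "top" or "wrist"; returns the picture (420x560x3 uint8, blue, green, red); there is no depth.
- r.camera_params(name): a dict with "fx", "fy", "cx", "cy" (pixels), "world_from_camera" (4x4, takes a point from camera to world coordinates). Camera axes: x right, y down, z forward; pixel columns grow to the right and rows downward; lengths in m; the calibration is good to about 2 mm. A picture is of the moment at which its call begins: read the wrist's pose just before it. camera_params takes no time and is no camera call; for the wrist camera it gives the pose at the moment of the call.
- r.hand_in(): hands the job in; it is judged then, once.
The state is a dict: "clock": time; "joints": joint angles; "qvel": joint speeds; "tau": joint torques, N m; "tcp_pos": TCP position; "orientation": TCP orientation; "contact_force": force on the tool from outside, world axes, zero at the start; "moment": the same for the moment, N m; "grip_width": finger opening in m; "gripper_force": force on a finger pad.
Only numpy, scipy, OpenCV 4.12 (cv2) and the standard library are available. Lean on these libraries where they do the work, as an engineer would, in place of code of your own. Each camera call takes 0.05 s, during which the arm holds its last target. There are 200 camera calls.

## Working session

There is one attempt and no reset: what is moved stays moved. The work goes in short steps, Python scripts to look and compute and a tool call to move; the robot and the scene stay as the last step left them, time stands still between calls to the robot, and variables do not carry over. Pictures are saved under pics/ and viewed, at most 10 in all, crops included, and the job is handed in when it is done.

Besides the shell and the picture viewer there is one more tool, called after "Request:" by a JSON object that holds its "method" and its "body", one argument or row to a line. move_arm: Moves the arm, as the interface text tells. Its arguments: {"type":"object","properties":{"rows":{"type":"array"},"fingers":{"type":"number"},"newtons":{"type":"number"}},"required":["rows"]}

```bash
mkdir -p pics; ls
python3 - <<'E'
from bench import r
import cv2,numpy as np
np.set_printoptions(precision=4,suppress=True)
print(r.get_obs(), r.tips_ahead)
for n in("scene","top"):
    f=r.grab_frame(n); cv2.imwrite(f"pics/{n}0.png",f); print(n,r.camera_params(n))
E
```

```text
pics
{'clock': 0.0, 'joints': array([-1.3941,  0.4778,  0.0223,  1.5565, -0.0115,  1.1094, -0.0831]), 'qvel': array([-0.0014, -0.0001,  0.0002,  0.0007,  0.001 ,  0.0006,  0.0015]), 'tau': array([ -0.0003, -59.6465,   1.608 , -28.1197,   0.0125,   0.0094,
        -0.    ]), 'tcp_pos': array([0.1895, 0.6472, 0.2443]), 'orientation': array([-0.4458, -3.1096,  0.003 ]), 'contact_force': array([-0.0146, -0.761 , -0.1052]), 'moment': array([0.0157, 0.0077, 0.0262]), 'gripper_force': 0.0, 'grip_width': 0.08511773236326525} 0.014
scene {'fx': 539.9959309338385, 'fy': 539.9959309338385, 'cx': 273.3195564685707, 'cy': 213.10786113525768, 'world_from_camera': array([[ 0.078 ,  0.6535, -0.7529,  1.693 ],
       [ 0.9969, -0.0406,  0.068 , -0.0901],
       [ 0.0139, -0.7558, -0.6546,  1.0657],
       [ 0.    ,  0.    ,  0.    ,  1.    ]])}
top {'fx': 460.2708152320853, 'fy': 460.2708152320853, 'cx': 277.5613580598109, 'cy': 204.97070773667602, 'world_from_camera': array([[-0.0159, -0.9973,  0.0719,  0.5067],
       [-0.9999,  0.0158, -0.0023,  0.0106],
       [ 0.0011, -0.0719, -0.9974,  1.4701],
       [ 0.    ,  0.    ,  0.    ,  1.    ]])}
```

View pics/scene0.png

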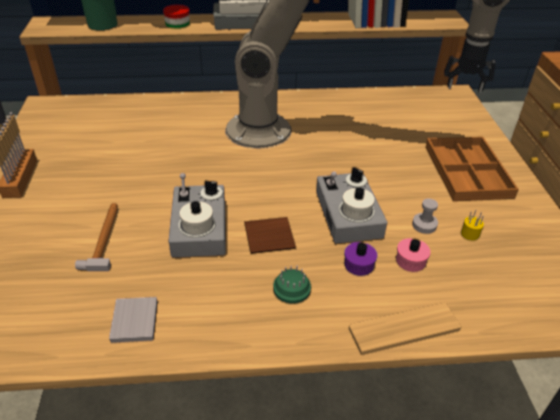

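View pics/top0.png

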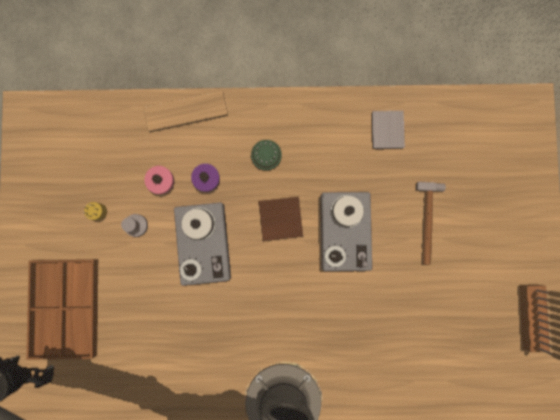

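The scene view shows tumblers at (198,220) and (350,207), the board at (270,235), pink and purple look-alikes at (413,255) and (360,258), the bur stand at (292,285), the anvil at (428,213) and the hammer at (100,240). The top view has tumblers at (202,244) and (346,232), and the board at (281,219). Next I'll enlarge both to see which toggle is on.

Run:
```python
import cv2,numpy as np
s=cv2.imread("pics/scene0.png");t=cv2.imread("pics/top0.png")
def c(i,x,y,w,h,k): return cv2.resize(i[y:y+h,x:x+w],None,fx=k,fy=k,interpolation=cv2.INTER_CUBIC)
a=np.hstack([c(s,160,165,80,60,5),c(s,310,160,80,60,5)])
b=np.hstack([c(t,165,230,80,60,5),c(t,310,220,80,60,5)])
cv2.imwrite("pics/crop1.png",np.vstack([a,b]))
```

```text
(no output)
```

View pics/crop1.png

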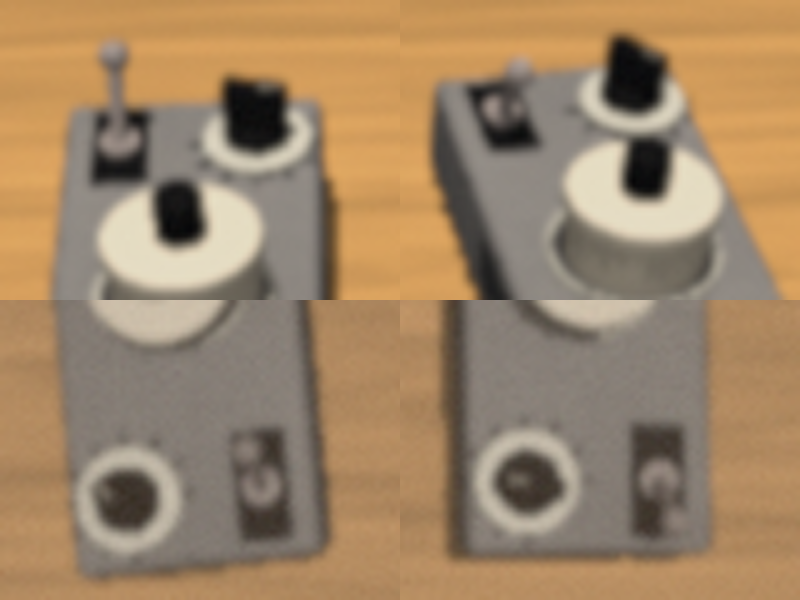

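```bash
cat > h.py <<'E'
import numpy as np
from bench import r
np.set_printoptions(precision=4,suppress=True)
def ray(p,uv):
    T=p["world_from_camera"]; d=T[:3,:3]@[(uv[0]-p["cx"])/p["fx"],(uv[1]-p["cy"])/p["fy"],1]
    return T[:3,3],d/np.linalg.norm(d)
def plane(p,uv,z):
    o,d=ray(p,uv); return o+d*(z-o[2])/d[2]
def tri(*pu):
    A=[];b=[];R=[ray(*x) for x in pu]
    for o,d in R:
        M=np.eye(3)-np.outer(d,d); A.append(M); b.append(M@o)
    X=np.linalg.lstsq(np.vstack(A),np.hstack(b),rcond=None)[0]
    return X,[round(1e3*np.linalg.norm(np.cross(X-o,d)),1) for o,d in R]
def proj(p,X):
    T=p["world_from_camera"]; c=T[:3,:3].T@(np.asarray(X)-T[:3,3]); return np.array([p["fx"]*c[0]/c[2]+p["cx"],p["fy"]*c[1]/c[2]+p["cy"]])
def tool(dx,obs=None):
    from scipy.spatial.transform import Rotation as Ro
    o=obs or r.get_obs(); return Ro.from_rotvec(o["orientation"]).as_matrix().T@(np.asarray(dx))
E
python3 - <<'E'
from h import *
t=r.camera_params("top");s=r.camera_params("scene")
for n,a,b in [("knob",(190.4,269.6),(358,171)),("ball",(214.6,259.4),(333.6,174)),("lid",(197,224),(359.4,190))]: print(n,tri((t,a),(s,b)))
print("board",[plane(t,p,.012) for p in [(260,199),(299,197),(302,238),(261,241)]])
print("tumbler corners",[plane(t,p,.07) for p in [(175,207),(223,204),(229,280),(181,284.5)]])
print("other",[plane(t,p,.07) for p in [(321,193),(370,193),(372,270),(321,270)]])
o=r.get_obs();w=r.camera_params("wrist");from scipy.spatial.transform import Rotation as R
print(R.from_rotvec(o["orientation"]).as_matrix(), w)
Rt=R.from_rotvec(o["orientation"]).as_matrix();print(Rt.T@(w["world_from_camera"][:3,3]-o["tcp_pos"]))
E
```

```text
knob (array([0.4195, 0.2709, 0.1107]), [np.float64(4.9), np.float64(4.9)])
ball (array([0.4482, 0.1947, 0.1248]), [np.float64(1.7), np.float64(1.7)])
lid (array([0.5517, 0.2449, 0.1446]), [np.float64(4.5), np.float64(4.5)])
board [array([0.6317, 0.0628, 0.012 ]), array([ 0.6361, -0.0613,  0.012 ]), array([ 0.5059, -0.0682,  0.012 ]), array([0.4985, 0.0614, 0.012 ])]
tumbler corners [array([0.6063, 0.3201, 0.07  ]), array([0.6132, 0.1738, 0.07  ]), array([0.3832, 0.1574, 0.07  ]), array([0.3721, 0.302 , 0.07  ])]
other [array([ 0.6422, -0.1259,  0.07  ]), array([ 0.6398, -0.2756,  0.07  ]), array([ 0.4062, -0.2746,  0.07  ]), array([ 0.4087, -0.1206,  0.07  ])]
[[-0.9597  0.2809 -0.0004]
 [ 0.2809  0.9597 -0.0016]
 [-0.0001 -0.0017 -1.    ]] {'fx': 294.78111897047177, 'fy': 294.78111897047177, 'cx': 277.14734488472067, 'cy': 205.6250928843466, 'world_from_camera': array([[ 0.2813,  0.916 ,  0.2862,  0.1172],
       [ 0.9596, -0.268 , -0.0854,  0.6686],
       [-0.0016,  0.2986, -0.9544,  0.3738],
       [ 0.    ,  0.    ,  0.    ,  1.    ]])}
[ 0.0754 -0.0001 -0.1294]
```

Run:
```python
from h import *
o=r.get_obs(); print(100*tool(np.array([.43,.235,.245])-o["tcp_pos"]))
```

```text
[-34.665  -32.8163   0.0003]
```

Request:
{"method": "move_arm", "body": {
  "rows": [-4, -4, 0, -2, -8, -8, 0, -4, -12, -12, 0, -8, -16, -16, 0, -12, -20, -20, 0, -16, -24, -24, 0, -20, -28, -28, 0, -20, -32, -31, 0, -20, -34.7, -32.8, 0, -20, -34.7, -32.8, 0, -20],
  "fingers": 1
}}

```text
clock: 1.35
tcp_pos: [0.4319, 0.2329, 0.2451]
orientation: [-0.093, 3.14, -0.001]
contact_force: [0.1, 0.6, 0.8]
grip_width: 0.0853
gripper_force: 0.0
```

Run:
```python
from h import *
import cv2,pickle
o=r.get_obs();p=r.camera_params("wrist");f=r.grab_frame("wrist");o2=r.get_obs();print(o["tcp_pos"],o["orientation"],o["clock"],np.abs(o["qvel"]).max())
cv2.imwrite("pics/w1.png",f);pickle.dump((o,p),open("w1.pkl","wb"))
cv2.imwrite("pics/w1v.png",cv2.resize(f,(800,600),interpolation=cv2.INTER_CUBIC))
```

```text
[0.4319 0.2329 0.2451] [-0.0926  3.1401 -0.0014] 1.35 0.05514075347167173
```

View pics/w1v.png

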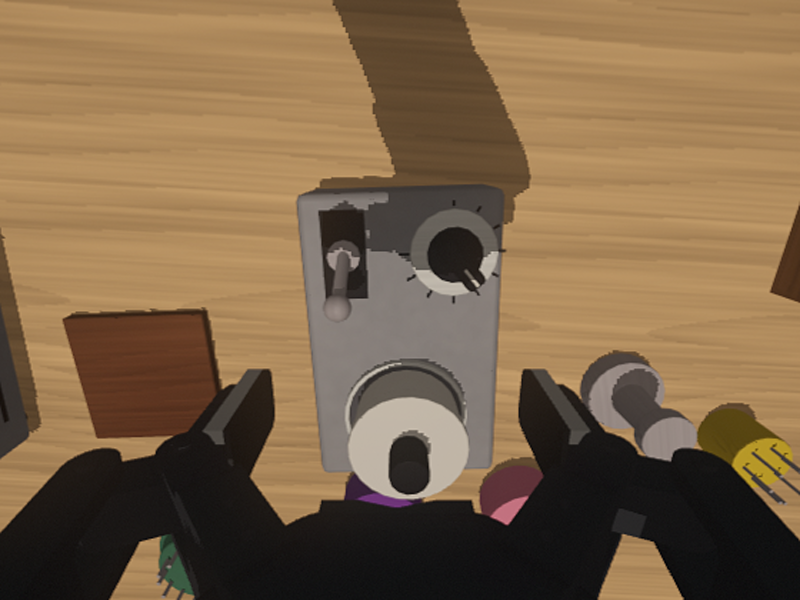

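Wrist view (800-wide pixels): the toggle ball is at (337,307), leaning to the tub, so this tumbler is on. The knob is at (456,255) with its pointer near (472,280), the lid knob at (409,465) and the board to the left. I'll crop closer on the controls.

Run:
```python
import cv2
f=cv2.imread("pics/w1.png")
cv2.imwrite("pics/crop2.png",cv2.resize(f[120:240,205:365],None,fx=5,fy=5,interpolation=cv2.INTER_CUBIC))
from h import *
print(r.get_obs()["joints"])
```

```text
[-0.7735  0.1706  0.1663  1.9951 -0.0339  0.979   1.0419]
```

View pics/crop2.png

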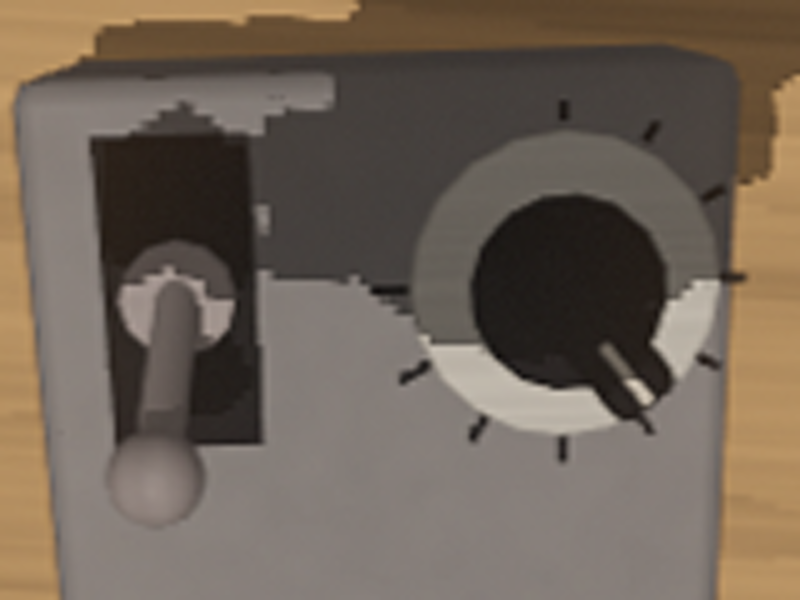

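In the crop (5x, offset (205,120)), the skirt centre is (570,290), the pointer line runs (602,345) to (652,402), and the toggle ball is at (157,480). The lid knob top is (409,477)/1.4286.

Run:
```python
from h import *
import pickle
o,p=pickle.load(open("w1.pkl","rb"))
t=r.camera_params("top");s=r.camera_params("scene")
c=lambda x,y:(205+x/5,120+y/5)
print("dial",plane(p,c(565,283),.071),"skirt",plane(p,c(570,290),.084))
a,b=plane(p,c(602,345),.114),plane(p,c(652,402),.114);print("line",a,b)
print("ball",tri((p,c(157,480)),(t,(214.6,259.4)),(s,(333.6,174))),tri((p,c(157,480)),(s,(333.6,174))))
print("lid",tri((p,(409/1.4286,479/1.4286)),(s,(359.4,189.5)))," z146:",plane(p,(409/1.4286,479/1.4286),.146))
g=lambda x,y:(x/1.42857,y/1.42857)
q=lambda n,pts,z:print(n,[plane(p,g(*x),z)[:2] for x in pts])
q("tumbler top",[(299,200),(503,190),(493,466),(324,470)],.07)
q("board",[(65,318),(206,311),(220,432),(97,437)],.012)
k=plane(p,c(570,290),.084)
d=b-k;print("ptr ang deg",np.degrees(np.arctan2(d[1],d[0])),np.degrees(np.arctan2(*(b-a)[1::-1])),np.linalg.norm(d[:2]))
```

```text
dial [0.417  0.2743 0.071 ] skirt [0.4158 0.2734 0.084 ]
line [0.4195 0.2756 0.114 ] [0.4297 0.286  0.114 ]
ball (array([0.4474, 0.1954, 0.1235]), [np.float64(1.1), np.float64(2.3), np.float64(1.4)]) (array([0.4468, 0.1966, 0.1238]), [np.float64(0.2), np.float64(0.2)])
lid (array([0.5535, 0.2484, 0.148 ]), [np.float64(0.3), np.float64(0.3)])  z146: [0.5551 0.2483 0.146 ]
tumbler top [array([0.3862, 0.1609]), array([0.3709, 0.3042]), array([0.6031, 0.3268]), array([0.6161, 0.1803])]
board [array([ 0.511 , -0.0679]), array([0.4965, 0.0621]), array([0.6256, 0.0664]), array([ 0.6389, -0.0582])]
ptr ang deg 42.02351163056214 45.36888171358994 0.018701262938922724
```

Request:
{"method": "move_arm", "body": {
  "rows": [0.3, 0.8, 0, 10, 0.6, 1.6, 0, 20, 1.3, 2.5, 0, 30, 1.3, 3.5, 0, 40, 1.3, 4.1, 0, 50, 1.3, 4.1, 0, 60, 1.3, 4.1, 1, 70, 1.3, 4.1, 3, 80, 1.3, 4.1, 5, 90, 1.3, 4.1, 6, 100],
  "fingers": 0.5
}}

```text
clock: 2.65
tcp_pos: [0.4132, 0.2766, 0.184]
orientation: [-2.343, -2.092, 0.003]
contact_force: [-0.2, -0.1, 0.0]
grip_width: 0.0427
gripper_force: 0.0
```

Request:
{"method": "move_arm", "body": {
  "rows": [0, 0, 0, 10, 0, 0, 0, 20, 0, 0, 0, 30, 0, 0, 0, 40, 0, 0, 0, 40, 0, 0, 0, 40, 0, 0, 0, 40]
}}

```text
clock: 3.52
tcp_pos: [0.4147, 0.2759, 0.1853]
orientation: [-2.915, -1.172, 0.0]
contact_force: [0.4, 0.3, 0.6]
grip_width: 0.0425
gripper_force: 0.0
```

Run:
```python
from h import *
import cv2,pickle
o=r.get_obs();p=r.camera_params("wrist");f=r.grab_frame("wrist");print(o["tcp_pos"],o["joints"],o["clock"],np.abs(o["qvel"]).max(),o["grip_width"])
from scipy.spatial.transform import Rotation as R
x=R.from_rotvec(o["orientation"]).as_matrix()[:,0];print("x ang",np.degrees(np.arctan2(x[1],x[0])))
print(proj(p,[.4165,.273,.114]),proj(p,[.4165+.018*.725,.273+.018*.69,.114]),"need",100*tool(np.array([.4165,.273,.104])-o["tcp_pos"]))
cv2.imwrite("pics/w2.png",f);pickle.dump((o,p),open("w2.pkl","wb"))
cv2.imwrite("pics/w2v.png",cv2.resize(f,(800,600),interpolation=cv2.INTER_CUBIC))
```

```text
[0.4147 0.2759 0.1853] [-1.1229  0.2779  0.4882  2.0579 -0.1733  0.8445 -1.3411] 3.525 0.007685220445357188 0.04250399777072216
x ang 43.81261814496518
[280.7549 224.684 ] [280.9403 200.9136] need [-0.067   0.3349  8.1259]
```

View pics/w2v.png

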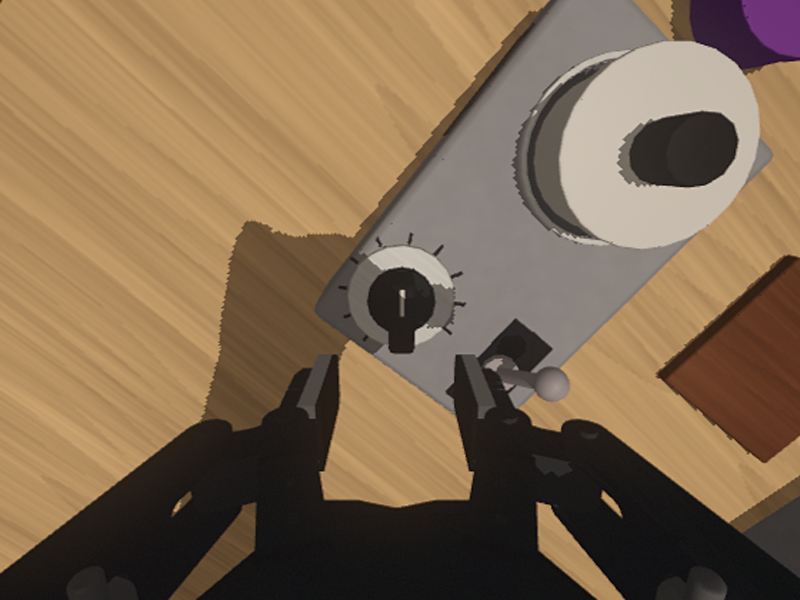

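The bar lies exactly along the tool x: pointer (402,303), bar's rear end (401,353), matching the prediction to about 1 mm. Descending to grip.

Request:
{"method": "move_arm", "body": {
  "rows": [0, 0.3, 2, 0, 0, 0.3, 4, 0, 0, 0.3, 6, 0, -0.1, 0.3, 7.3, 0, -0.1, 0.3, 8, 0, -0.1, 0.3, 8, 0, -0.1, 0.3, 8, 0]
}}

```text
clock: 4.45
tcp_pos: [0.4166, 0.273, 0.1058]
orientation: [-2.916, -1.169, -0.001]
contact_force: [0.5, 0.1, 0.2]
grip_width: 0.0427
gripper_force: 0.0
```

Request:
{"method": "move_arm", "body": {
  "rows": [0, 0, 0, 0, 0, 0, 0, 0, 0, 0, 0, 0, 0, 0, 0, 0, 0, 0, 0, 0, 0, 0, 0, 0],
  "fingers": 0,
  "newtons": 60
}}

```text
clock: 5.2
tcp_pos: [0.4161, 0.2733, 0.1059]
orientation: [-2.915, -1.169, -0.0]
contact_force: [-2.0, 1.2, 6.6]
grip_width: 0.0131
gripper_force: 58.9
```

Request:
{"method": "move_arm", "body": {
  "rows": [0, 0, 0, -10, 0, 0, 0, -20, 0, 0, 0, -30, 0, 0, 0, -40, 0, 0, 0, -50, 0, 0, 0, -60, 0, 0, 0, -70, 0, 0, 0, -80, 0, 0, 0, -90, 0, 0, 0, -100]
}}

```text
clock: 6.45
tcp_pos: [0.416, 0.2734, 0.1059]
orientation: [-0.97, -2.988, -0.001]
contact_force: [-2.4, 0.2, 4.3]
grip_width: 0.0128
gripper_force: 58.8
```

```bash
cat >> h.py <<'E'
def xang():
    from scipy.spatial.transform import Rotation as Ro
    o=r.get_obs(); x=Ro.from_rotvec(o["orientation"]).as_matrix()[:,0]; print("t",o["clock"],"tcp",o["tcp_pos"],"xang",np.degrees(np.arctan2(x[1],x[0])),"F",o["contact_force"],"M",o["moment"],"w",o["grip_width"],o["gripper_force"],"j7",o["joints"][6])
E
python3 -c "
from h import *
xang()"
```

```text
t 6.45 tcp [0.416  0.2734 0.1059] xang 144.02817492261974 F [-2.3619  0.224   4.3403] M [ 0.1597  0.5645 -0.0211] w 0.012768468566022258 58.83994460105896 j7 0.2324716167962673
```

Request:
{"method": "move_arm", "body": {
  "rows": [0, 0, 0, -10, 0, 0, 0, -20, 0, 0, 0, -30, 0, 0, 0, -37, 0, 0, 0, -40, 0, 0, 0, -42, 0, 0, 0, -42]
}}

```text
clock: 7.32
tcp_pos: [0.4159, 0.2734, 0.1059]
orientation: [0.154, -3.138, -0.002]
contact_force: [-3.1, 1.3, 5.9]
grip_width: 0.0123
gripper_force: 59.1
```

```bash
python3 -c "
from h import *
xang()"
```

```text
t 7.325 tcp [0.4159 0.2734 0.1059] xang -174.36598861909425 F [-3.0733  1.2795  5.862 ] M [ 0.2703  0.6989 -0.445 ] w 0.012286786638808693 59.1176301240921 j7 0.8614561751240655
```

Request:
{"method": "move_arm", "body": {
  "rows": [0, 0, 0, -2, 0, 0, 0, -4, 0, 0, 0, -4]
}}

```text
clock: 7.7
tcp_pos: [0.4159, 0.2733, 0.106]
orientation: [0.255, -3.13, -0.003]
contact_force: [-4.1, 2.4, 6.1]
grip_width: 0.0129
gripper_force: 80.7
```

```bash
python3 -c "
from h import *
xang()"
```

```text
t 7.7 tcp [0.4159 0.2733 0.106 ] xang -170.67640497832764 F [-4.1184  2.3997  6.14  ] M [ 0.4028  0.9408 -1.9878] w 0.012918392358657289 80.74063665233552 j7 0.9194640088280719
```

Moment about z jumped from -0.02 to -2 N·m, so the knob is at its stop. Release, lift and look.

Request:
{"method": "move_arm", "body": {
  "rows": [0, 0, 0, 0, 0, 0, 0, 0, 0, 0, 0, 0, 0, 0, -2, 0, 0, 0, -5, 0, 0, 0, -8, 4, 0, 0, -8, 4, 0, 0, -8, 4],
  "fingers": 0.5
}}

```text
clock: 8.7
tcp_pos: [0.4159, 0.2724, 0.1848]
orientation: [0.157, -3.137, 0.001]
contact_force: [-0.5, -0.1, -1.1]
grip_width: 0.0425
gripper_force: 0.0
```

Run:
```python
from h import *
import cv2
xang();o=r.get_obs()
p=r.camera_params("wrist");f=r.grab_frame("wrist");a=proj(p,[.4165,.273,.1]);print(a,proj(p,[.4474,.1953,.12]))
x,y=int(a[0])-120,int(a[1])-80;x=max(x,0);y=max(y,0)
cv2.imwrite("pics/w3.png",f)
cv2.imwrite("pics/w3c.png",cv2.resize(f,(800,600),interpolation=cv2.INTER_CUBIC))
print(100*tool(np.array([.4783,.1981,.119])-o["tcp_pos"]),100*tool(np.array([.4185,.1928,.119])-o["tcp_pos"]))
```

```text
t 8.7 tcp [0.4159 0.2724 0.1848] xang -174.27283287349684 F [-0.4716 -0.1092 -1.1098] M [-0.0096 -0.0044  0.0416] w 0.0425013456753681 0.0 j7 0.8973589227879266
[278.3524 217.0285] [168.1303 255.9544]
[-5.4735 -8.0125  6.577 ] [ 0.5295 -7.9434  6.5854]
```

View pics/w3c.png

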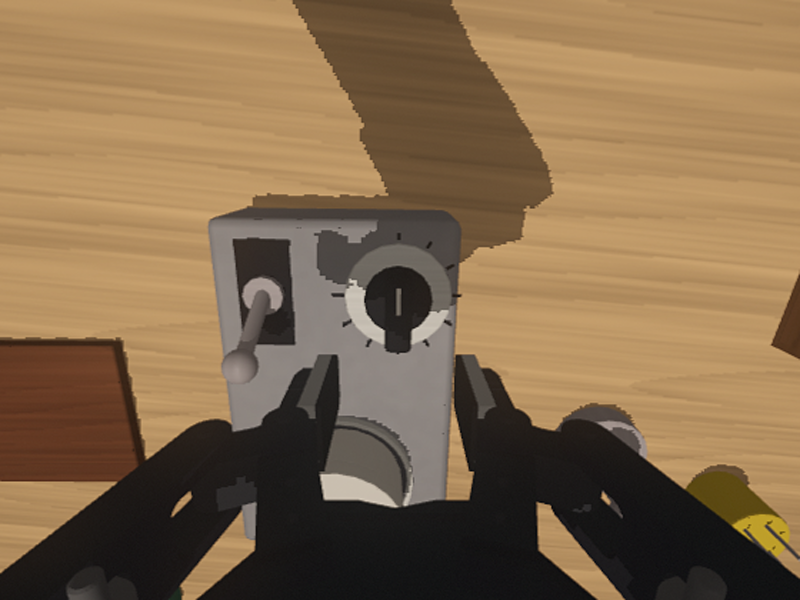

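Knob pointer (398,300) now faces straight to the front, and the toggle is still on with its ball at (240,366). Next: go behind the ball with closed fingers and push to the front.

Request:
{"method": "move_arm", "body": {
  "rows": [-2, -3, 0, 0, -4, -6, 0, 0, -5.5, -8, 0, 0, -5.5, -8, 0, 0, -5.5, -8, 0, 0, -5.5, -8, 3, 0, -5.5, -8, 5.5, 0, -5.5, -8, 6.6, 0, -5.5, -8, 6.6, 0],
  "fingers": 0,
  "newtons": 40
}}

```text
clock: 9.88
tcp_pos: [0.4781, 0.1992, 0.1188]
orientation: [0.158, -3.136, 0.0]
contact_force: [-0.3, -1.1, -0.3]
grip_width: -0.0002
gripper_force: 0.0
```

Request:
{"method": "move_arm", "body": {
  "rows": [1, 0, 0, 0, 2, 0, 0, 0, 3, 0, 0, 0, 4, 0, 0, 0, 5, 0, 0, 0, 5.5, 0, 0, 0, 5.8, 0, 0, 0, 5.8, 0, 0, 0]
}}

```text
clock: 10.88
tcp_pos: [0.4211, 0.1927, 0.1193]
orientation: [0.156, -3.138, 0.0]
contact_force: [1.8, -0.6, 0.1]
grip_width: -0.0
gripper_force: 0.6
```

Run:
```python
from h import *
import cv2
xang();p=r.camera_params("wrist");f=r.grab_frame("wrist")
cv2.imwrite("pics/w4.png",f);cv2.imwrite("pics/w4c.png",cv2.resize(f,(800,600),interpolation=cv2.INTER_CUBIC))
print(proj(p,[.4165,.273,.1]))
```

```text
t 10.875 tcp [0.4211 0.1927 0.1193] xang -174.3242250816956 F [ 1.7775 -0.6277  0.0552] M [-0.0114 -0.2459 -0.0034] w -1.5381094334566912e-05 0.6326573970727623 j7 1.0299281991827445
[421.0638 260.591 ]
```

View pics/w4c.png

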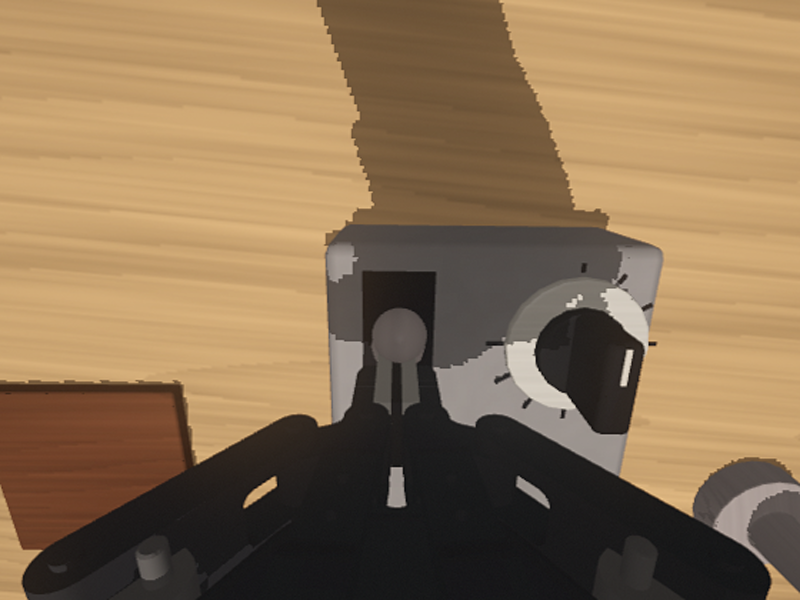

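Run:
```python
from h import *
p=r.camera_params("wrist")
print(plane(p,(279.3,234.5),.122), proj(p,[.3996,.1912,.12]))
```

```text
[0.3994 0.1912 0.122 ] [279.1707 233.2991]
```

Ball at off within about 1 mm. Next the lid knob, triangulated from w1 (409,479) and w2 (703,147).

Run:
```python
from h import *
import pickle
p1=pickle.load(open("w1.pkl","rb"))[1];p2=pickle.load(open("w2.pkl","rb"))[1]
k=1.42857
print(tri((p1,(409/k,479/k)),(p2,(703/k,147/k))),plane(p2,(703/k,147/k),.146))
print(100*tool(np.array([.554,.2477,.20])-r.get_obs()["tcp_pos"]))
```

```text
(array([0.5547, 0.2483, 0.1464]), [np.float64(0.1), np.float64(0.1)]) [0.5547 0.2482 0.146 ]
[-13.7591   4.1553  -8.0815]
```

Request:
{"method": "move_arm", "body": {
  "rows": [-0.5, 0, 0, 0, -0.7, 0, -4, 0, -1, 0, -8, 0, -5, 1.5, -8, 0, -10, 3, -8, 0, -13.8, 4.2, -8, 0, -13.8, 4.2, -8, 0, -13.8, 4.2, -8, 0, -13.8, 4.2, -8, 0],
  "fingers": 0
}}

```text
clock: 12.05
tcp_pos: [0.5533, 0.2478, 0.1991]
orientation: [0.156, -3.137, 0.001]
contact_force: [-1.2, -0.2, 0.1]
grip_width: -0.0001
gripper_force: 0.0
```

Run:
```python
from h import *
xang();print(100*tool(np.array([.5547,.2483,.136])-r.get_obs()["tcp_pos"]))
```

```text
t 12.05 tcp [0.5533 0.2478 0.1991] xang -174.30753685530237 F [-1.2449 -0.1567  0.139 ] M [-0.0341  0.0778 -0.0509] w -7.688343367645366e-05 0.0 j7 1.0874732371107036
[-0.1524  0.0376  6.3144]
```

Request:
{"method": "move_arm", "body": {
  "rows": [-0.1, 0, 0, 0, -0.1, 0, 0, 0, -0.1, 0, 0, 0, -0.1, 0, 2, 0, -0.1, 0, 4, 0, -0.1, 0, 5.5, 0, -0.1, 0, 6.3, 0, -0.1, 0, 6.3, 0],
  "fingers": 0.7
}}

```text
clock: 13.05
tcp_pos: [0.5552, 0.2483, 0.1359]
orientation: [0.156, -3.137, 0.0]
contact_force: [-0.5, 0.2, 0.2]
grip_width: 0.0598
gripper_force: 0.0
```

Request:
{"method": "move_arm", "body": {
  "rows": [0, 0, 0, 0, 0, 0, 0, 0, 0, 0, 0, 0, 0, 0, 0, 0, 0, 0, 0, 0, 0, 0, 0, 0],
  "fingers": 0,
  "newtons": 50
}}

```text
clock: 13.8
tcp_pos: [0.556, 0.2487, 0.1373]
orientation: [-0.156, 3.136, 0.001]
contact_force: [-0.9, -0.8, 5.5]
grip_width: 0.0266
gripper_force: 49.9
```

Run:
```python
from h import *
xang()
```

```text
t 13.8 tcp [0.556  0.2487 0.1373] xang -174.3220847628182 F [-0.927  -0.8371  5.5466] M [-0.1592  0.1655  0.0002] w 0.026623722269070685 49.94565779808909 j7 1.0748342770716799
```

Request:
{"method": "move_arm", "body": {
  "rows": [0, 0, -0.5, 0, 0, 0, -1.5, 0, 0, 0, -3, 0, 0, 0, -5, 0, 0, 0, -7.5, 0, 0, 0, -10, 0, 0, 0, -11, 0, 0, 0, -11, 0]
}}

```text
clock: 14.8
tcp_pos: [0.5556, 0.2485, 0.247]
orientation: [-0.156, 3.136, 0.001]
contact_force: [-0.3, 0.1, -2.9]
grip_width: 0.026
gripper_force: 49.4
```

Run:
```python
from h import *
xang();print(100*tool(np.array([.569,0,.2473])-r.get_obs()["tcp_pos"]))
```

```text
t 14.8 tcp [0.5556 0.2485 0.247 ] xang -174.31793434895826 F [-0.3006  0.1253 -2.8562] M [-0.0145  0.008  -0.082 ] w 0.026041161740347197 49.434929955750704 j7 1.0964801400306052
[  1.1245 -24.8636  -0.0413]
```

Weight of 2.9 N on the tool: the tub is held. Carrying it over.

Request:
{"method": "move_arm", "body": {
  "rows": [0.1, -1.5, 0, 0, 0.2, -4.5, 0, 0, 0.3, -8, 0, 0, 0.5, -11.5, 0, 0, 0.7, -15, 0, 0, 0.9, -18.5, 0, 0, 1, -21.5, 0, 0, 1.1, -23.8, 0, 0, 1.1, -24.9, 0, 0, 1.1, -24.9, 0, 0]
}}

```text
clock: 16.05
tcp_pos: [0.5686, -0.0014, 0.2457]
orientation: [0.153, -3.137, 0.0]
contact_force: [-0.2, 1.5, -3.8]
grip_width: 0.0264
gripper_force: 49.5
```

Run:
```python
from h import *
import cv2
xang();print(100*tool(np.array([.569,0,.080])-r.get_obs()["tcp_pos"]))
a=r.grab_frame("scene");b=r.grab_frame("top")
k=lambda i,x,y:cv2.resize(i[y:y+150,x:x+100],None,fx=4,fy=4,interpolation=cv2.INTER_CUBIC)
cv2.imwrite("pics/c5.png",np.hstack([k(a,220,130),k(b,230,140)]))
```

```text
t 16.05 tcp [ 0.5686 -0.0014  0.2457] xang -174.41690949878242 F [-0.2198  1.4577 -3.8142] M [-0.0021  0.048  -0.0142] w 0.02643240172869059 49.52943630516529 j7 1.5469411892999583
[-0.0686  0.1411 16.5716]
```

View pics/c5.png

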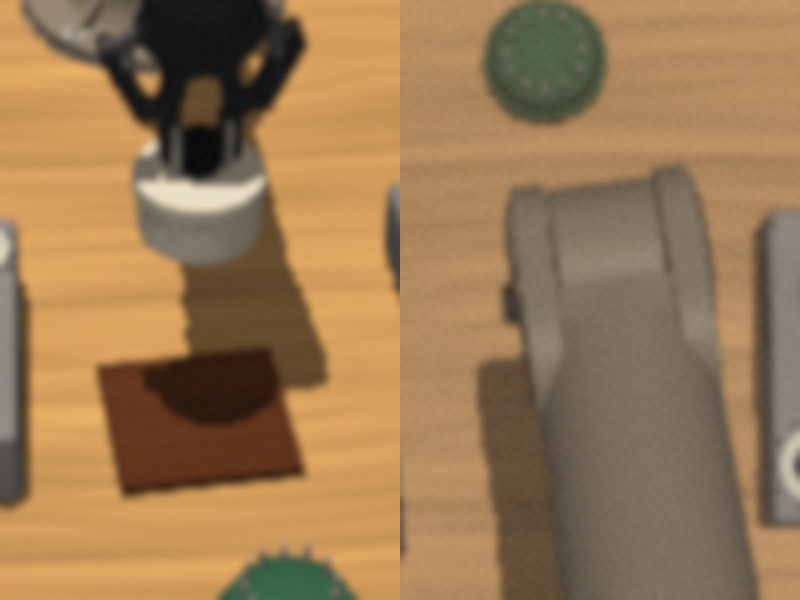

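The tub hangs upright above the board (tub at (200,205), board at (200,420) in the left half). Lowering.

Request:
{"method": "move_arm", "body": {
  "rows": [0, 0.1, 2, 0, 0, 0.1, 5, 0, 0, 0.1, 8, 0, 0, 0.1, 11, 0, 0, 0.1, 13.5, 0, 0, 0.1, 15, 0, 0, 0.1, 15.8, 0, 0, 0.1, 16.2, 0, 0, 0.1, 16.4, 0, 0, 0.1, 16.4, 0]
}}

```text
clock: 17.4
tcp_pos: [0.5693, 0.0005, 0.0827]
orientation: [-0.155, 3.137, 0.0]
contact_force: [-0.5, 0.3, -3.5]
grip_width: 0.0265
gripper_force: 49.5
```

Request:
{"method": "move_arm", "body": {
  "rows": [0, 0, 0.1, 0, 0, 0, 0.2, 0, 0, 0, 0.2, 0]
}}

```text
clock: 17.77
tcp_pos: [0.5689, 0.0005, 0.0803]
orientation: [0.156, -3.138, -0.0]
contact_force: [0.4, -0.5, -2.5]
grip_width: 0.0262
gripper_force: 49.5
```

Run:
```python
from h import *
xang()
```

```text
t 17.775 tcp [0.5689 0.0005 0.0803] xang -174.32022859819193 F [ 0.4472 -0.4579 -2.518 ] M [-0.0041 -0.012   0.0367] w 0.02618947048297168 49.50477698352188 j7 1.5284331677135317
```

Request:
{"method": "move_arm", "body": {
  "rows": [0, 0, 0.1, 0, 0, 0, 0.1, 0, 0, 0, 0.2, 0, 0, 0, 0.2, 0]
}}

```text
clock: 18.27
tcp_pos: [0.569, 0.0005, 0.0792]
orientation: [-0.156, 3.138, -0.0]
contact_force: [-3.1, -0.6, 7.8]
grip_width: 0.0263
gripper_force: 50.7
```

Contact with the board (+7.8 N). Release and rise.

Request:
{"method": "move_arm", "body": {
  "rows": [0, 0, 0, 0, 0, 0, 0, 0, 0, 0, 0, 0, 0, 0, 0, 0, 0, 0, -2, 0, 0, 0, -6, 0, 0, 0, -11, 0, 0, 0, -16, 0, 0, 0, -16, 0],
  "fingers": 0.8
}}

```text
clock: 19.4
tcp_pos: [0.5715, 0.0007, 0.2427]
orientation: [-0.155, 3.129, 0.001]
contact_force: [-0.7, 0.7, -0.4]
grip_width: 0.0683
gripper_force: 0.0
```

Run:
```python
from h import *
import cv2
xang()
f=r.grab_frame("wrist");s=r.grab_frame("scene")
a=cv2.resize(f,(400,300),interpolation=cv2.INTER_AREA)
b=cv2.resize(s[150:300,160:360],(400,300),interpolation=cv2.INTER_CUBIC)
c=cv2.resize(s[160:220,310:390],(400,300),interpolation=cv2.INTER_CUBIC)
d=cv2.resize(s[130:340,60:500],(400,300))
cv2.imwrite("pics/c6.png",np.vstack([np.hstack([a,b]),np.hstack([c,d])]))
```

```text
t 19.4 tcp [0.5715 0.0007 0.2427] xang -174.33396132796184 F [-0.7471  0.7063 -0.4228] M [ 0.0112 -0.0154 -0.0193] w 0.06827106357672195 0.0 j7 1.5444604937090325
```

View pics/c6.png

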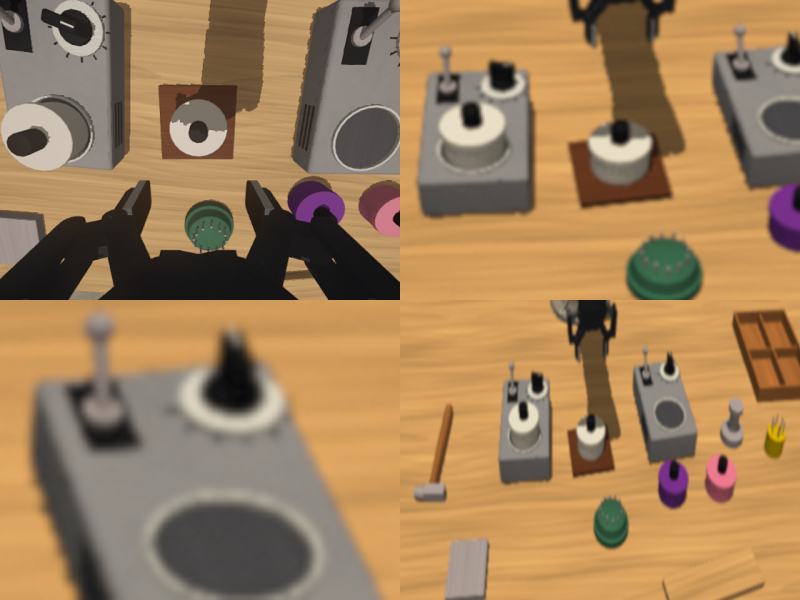

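The tub stands upright in the middle of the board, the toggle leans to the front, the knob is at its stop, and everything else is unmoved. Handing in.

```bash
python3 -c "
from bench import r
print(r.hand_in())"
```

```text
the job is handed in; nothing more can be done
None
```

I turned the running tumbler's knob to its anticlockwise stop, switched it off, set its tub upright on the middle of the board and handed in at about 19.5 s; the last pictures show nothing else moved, but hand-in returned no verdict.

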